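# Make up two sequencer kits

### The job

Make up the two sequencer kits: in the blue tray the steel column laid in its cradle and the red-capped bottle standing in its square well, and in the yellow tray the syringe laid in its cradle (either way round) and the green-capped bottle standing in its square well. Column and syringe should lie centred across both saddles, bottles upright; the column comes out of its spring clips sideways through their open mouths, not straight up. Leave the black-capped bottle standing where it is.

Things in the scene. Friction and masses are not known exactly. Their poses are not given: they have to be found in the camera images.
- tray_blue: blue tray, fixed, 150x150 mm, floor 4 thick; origin: underside centre. Square well centred at x=-35, y=0 mm, 58 wide inside, walls to z=18. Cradle along y at x=+35: two white V saddles, 10 wide, at y=-30 and +30, mouth 42 wide, rims at z=33, fingers fit between; a 22 mm rod rests with its axis at z=28
- tray_yellow: yellow tray, fixed, 150x150 mm, floor 4 thick; origin: underside centre. Square well centred at x=-35, y=0 mm, 58 wide inside, walls to z=18. Cradle along y at x=+35: two white V saddles, 10 wide, at y=-30 and +30, mouth 42 wide, rims at z=33, fingers fit between; a 22 mm rod rests with its axis at z=28 (same shape as the blue tray)
- rack: grey clip rack, fixed; base 150 mm along y, 10 thick, x -30 to +40; origin: underside, below the column. Column axis along y at x=0, z=62. Two 12 mm wide posts at y=-45 and +45, 80 high, with shelf, back wall and steel spring jaw; free between. Mouths open to -x: jaws rise only 8 mm, so no lifting; drawn to -x at the same height the column snaps out at 5 to 12 N, clear after 35 mm
- column: steel tube with black ends, 22 mm in diameter, 120 mm long, about 0.12 kg; origin at its middle on the axis, long axis = its y; starts lying in the clip rack
- syringe: white syringe lying on the bench: barrel 22 mm in diameter from y = -52 to +48 mm, a 36 mm wide, 3 mm thick finger flange at y = -53 mm, orange plunger end reaching to y = -75 mm, thin nozzle to y = +60 mm; origin on the barrel's axis (11 mm above the bench at the start), long axis = its y; about 40 g
- bottle_red: white round bottle, 38 mm in diameter and straight up to 56 mm, 80 mm tall in all, red screw cap (30 mm wide, on top); stands upright, origin at the centre of its underside, z up; 50 to 100 g. 
- bottle_green: white round bottle, 38 mm in diameter and straight up to 56 mm, 80 mm tall in all, green screw cap (30 mm wide, on top); stands upright, origin at the centre of its underside, z up; 50 to 100 g. 
- bottle_black: white round bottle, 38 mm in diameter and straight up to 56 mm, 80 mm tall in all, black screw cap (30 mm wide, on top); stands upright, origin at the centre of its underside, z up; 50 to 100 g. Not wanted: it stays where it is
Things that resemble listed ones, but are neither listed nor needed, are in the scene too. There is more than one size of the tray_blue; the one meant has the size given above. Leave any pink look-alike of the syringe alone.

How it is judged:
By the outcome, as a careful person would: the job done as asked, in the order asked, and still so for the second after the job is handed in, with the robot touching nothing.
It also fails if it takes over 99 s, if anything falls off the work surface, if the arm or the gripper's body presses on something with over 40 N, if the wrist force passes 120 N, or if a joint passes its speed limit or range.

### The arm

A 6-joint arm with a two-finger parallel gripper is mounted at the origin on the work surface. World frame = base frame: x ahead of the robot, y to its left, z up, the work surface at z = 0. Lengths are in m, angles in rad, forces in N, time in s.
With the tool pointing down it reaches from about 0.35 to 0.725 m from the base axis. Payload 4.3 kg.
Tool frame: the origin (TCP) lies at the very end of the fingers, on their centre line; the grasp point (between the pads) lies 19 mm behind it; z points along the fingers, y is the line along which they close (so a half turn about z gives the same grasp; the last joint's range is limited). The gripper opens to 85 mm and grips with 20 to 120 N. Pads are 22 mm wide; open, the fingers measure 114 mm over their backs; the gripper's body (76 mm by 85 mm) begins 54 mm behind the grasp point. The pads swing forward as they close: fully open they stand 13 mm farther back than shut.
Start: joints at [1.239, 0.377, 0.081, 1.274, 0, 1.46], TCP at [0.126, 0.561, 0.231] pointing down, gripper open.
Joint ranges: [-2.72, 2.72], [-0.84, 1.66], [-1.02, 1.22], [-1.77, 2.12], [-1.37, 1.28], [-3.14, 3.14]. Speed limits (rad/s): [2.57, 2.57, 3.14, 3.14, 3.14, 3.14].

### API

Orientations are given as a unit quaternion [x, y, z, w].
In Python, from station import ctrl gives the robot as it stands. The module is installed in compiled form; this text tells all that it offers.
- The arm moves only by the tool send_rows, never from a script. Its argument "motion" is a list of rows, each an object of numbers: "tx", "ty", "tz": the shift along the tool's x, y, z in mm; "roll": the turn about the tool's z in degrees. A call has 1 to 10 rows; each row shifts and turns the commanded pose from where the row before left it, along the tool's axes as they then stand; what a row does not reach is not made up. A row lasts 1/8 s, in which the tool goes at most 62.5 mm and 10.7 degrees, less where a joint would pass 70% of its speed; a pose out of reach is approached as far as the arm can. A call with a gripper value outside its range is refused whole. "grip" is the opening, from 0 (shut) to 1 (fully open), set as the call begins (left out, the last holds). The fingers move at their own pace and stop on an object; "squeeze" is the grip in N (left out, the last holds). Time passes only in rows, so rows that do not move let the fingers close. It gives the time, the measured TCP pose, the force, the opening and the grip force at its end, in the units of the state.
- ctrl.state(): the state, without advancing time (a new reading comes with each control period).
- ctrl.get_image(name): name is "side" or "top" or "wrist"; returns (picture, depth): 480x640x3 uint8, red, green, blue; 480x640 float32, m along the optical axis (not along the pixel's ray), 0 where there is no reading.
- ctrl.get_calibration(name): a dict with "K" (3x3 intrinsics, pixels), "R" (3x3) and "t" (3): a world point X has camera coordinates R X + t; the wrist camera has in their place "T_tool_cam" (4x4, takes a point from camera to tool coordinates, whose origin is the TCP and whose axes are the flange's). Camera axes: x right, y down, z forward; pixel columns grow to the right and rows downward; lengths in m; the calibration is good to about 2 mm. The wrist camera is an equidistant fisheye: a pixel r from the principal point sees the ray r / f radians off the axis. A picture is of the moment at which its call begins: read the wrist's pose just before it. get_calibration takes no time and is no camera call.
- ctrl.sign_off(): hands the job in; it is judged then, once.
The state is a dict: "t": time; "joint_pos": joint angles; "joint_vel": joint speeds; "effort": joint torques, N m; "eef_pos": TCP position; "tcp_rot": TCP orientation; "force": force on the tool from outside, world axes, zero at the start; "torque": the same for the moment, N m; "width": opening from 0.0 (shut) to 1.0 (fully open); "finger_force": force on a finger pad.
Only numpy, scipy, OpenCV 4.12 (cv2) and the standard library are available. Lean on these libraries where they do the work, as an engineer would, in place of code of your own. Each camera call takes 0.05 s, during which the arm holds its last target. There are 200 camera calls.

## Working session

There is one attempt and no reset: what is moved stays moved. The work goes in short steps, Python scripts to look and compute and a tool call to move; the robot and the scene stay as the last step left them, time stands still between calls to the robot, and variables do not carry over. Pictures are saved under pics/ and viewed, at most 14 in all, crops included, and the job is handed in when it is done.

Besides the shell and the picture viewer there is one more tool, called after "Request:" as name([rows], argument=value, ...), one row to a line, values as JSON. send_rows: Moves the arm, as the interface text tells. Its arguments: {"type":"object","properties":{"motion":{"type":"array"},"grip":{"type":"number"},"squeeze":{"type":"number"}},"required":["motion"]}

```bash
mkdir -p pics; cat > h.py <<'E'
import numpy as np, cv2
from station import ctrl
def grab(n):
    im,d=ctrl.get_image(n); c=ctrl.get_calibration(n)
    np.savez(f'{n}.npz',im=im,d=d,**{k:np.array(v) for k,v in c.items()})
    return im,d,c
def cloud(n):
    f=np.load(f'{n}.npz'); d=f['d']; K=f['K']; v,u=np.mgrid[:480,:640]
    P=np.stack([(u-K[0,2])/K[0,0]*d,(v-K[1,2])/K[1,1]*d,d],-1)
    return f['im'],(P-f['t'])@f['R'],d
def save(n,im): cv2.imwrite(f'pics/{n}.png',im[...,::-1])
E
python3 - <<'E'
from h import *
s=ctrl.state(); print(s)
for n in('top','side'):
    im,d,c=grab(n); save(n+'0',im); print(n,c)
E
```

```text
{'t': 0.0, 'joint_pos': array([1.23869228e+00, 3.78049545e-01, 7.96225915e-02, 1.27437932e+00,
       9.02052766e-06, 1.46048660e+00]), 'joint_vel': array([-0.00150021,  0.00121163, -0.00259804, -0.00025748, -0.00025507,
        0.00201106]), 'effort': array([ 1.22598881e-04, -4.63605130e+01,  2.69873571e+01,  2.08782416e-02,
        4.74739761e-05, -6.72268257e-06]), 'eef_pos': array([0.12627283, 0.56029905, 0.2303673 ]), 'tcp_rot': array([ 1.10669946e-01,  9.93856706e-01, -9.79497391e-04, -2.24899138e-04]), 'force': array([ 0.27381156, -0.30934101, -0.06416679]), 'torque': array([ 0.07348328, -0.02914268,  0.02508871]), 'finger_force': 0.0, 'width': 1.006483365366079}
top {'K': array([[456.64090763,   0.        , 322.58534185],
       [  0.        , 456.64090763, 243.31975733],
       [  0.        ,   0.        ,   1.        ]]), 'R': array([[ 0.01497953, -0.99948106, -0.02851712],
       [-0.99080762, -0.01100258, -0.13483029],
       [ 0.13444656,  0.03027467, -0.99045826]]), 't': array([-0.02369562,  0.42705067,  0.90947023])}
side {'K': array([[448.74968091,   0.        , 322.79657097],
       [  0.        , 448.74968091, 239.69326176],
       [  0.        ,   0.        ,   1.        ]]), 'R': array([[ 0.99943746, -0.03321656,  0.00462921],
       [-0.02294899, -0.77800078, -0.62784404],
       [ 0.02445635,  0.62738461, -0.7783254 ]]), 't': array([-0.42137683,  0.03455786,  1.05765471])}
```

View pics/top0.png

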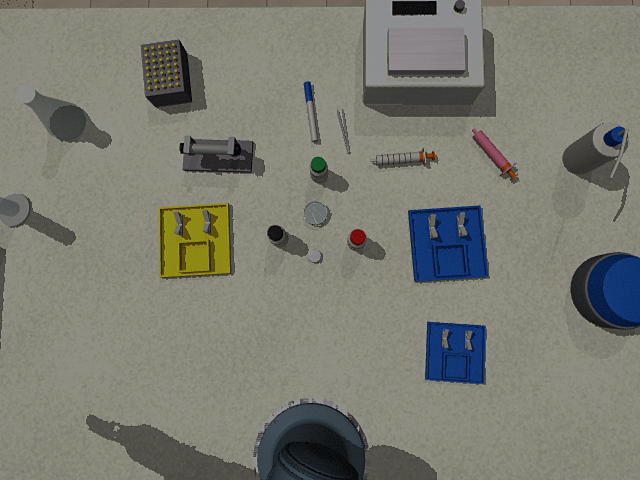

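View pics/side0.png

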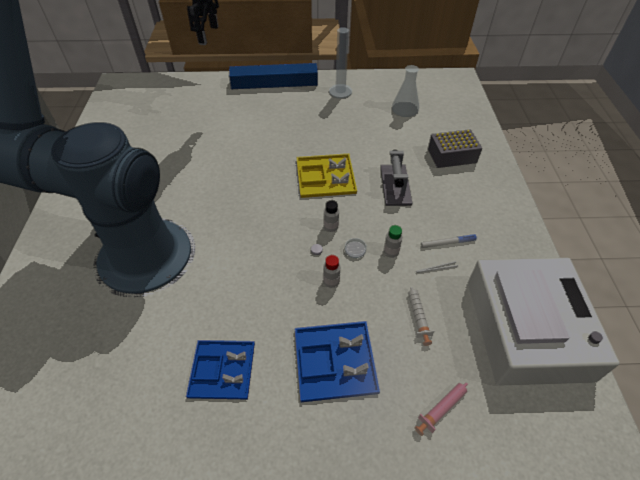

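Top view: candidates are as follows. Blue trays are at (449,244) large and (456,352) small, so I choose the large one. The yellow tray is at (196,241). Syringes are at (405,158) white and (495,153) pink, so I choose the white. Bottles are green (318,168), red (358,238) and black (276,234). The column is in the rack at (210,147). The small vial (315,256), petri dish (316,213), pen (311,112) and wash bottle (595,150) are distractors.

```bash
cat > m.py <<'E'
from h import *
def run():
  for n in('top','side'):
    im,W,d=cloud(n); hsv=cv2.cvtColor(im,cv2.COLOR_RGB2HSV).astype(int); H,S,V=hsv[...,0],hsv[...,1],hsv[...,2]
    X,Y,Z=W[...,0],W[...,1],W[...,2]; ok=(d>0)&(Z<.12)&(X>.2)
    print(n,'bench z',np.median(Z[ok&(abs(Z)<.03)]))
    def comps(m,name,a=40):
        k,l,st,ce=cv2.connectedComponentsWithStats(m.astype(np.uint8))
        for i in range(1,k):
            if st[i,4]<a: continue
            q=W[l==i]; r=cv2.minAreaRect((q[:,:2]*1000).astype(np.float32))
            print(name,'px',ce[i].round(),'n',st[i,4],'rect',np.round(r[0],1),np.round(r[1],1),round(r[2],1),'z med/max',np.round([np.median(q[:,2])*1e3,np.percentile(q[:,2],98)*1e3],1))
    comps(ok&(H>108)&(H<125)&(S>150)&(Z<.03),'blue',800)
    comps(ok&(H>22)&(H<35)&(S>150)&(Z<.03),'yellow',800)
    comps(ok&((H<6)|(H>174))&(S>180)&(Z>.06),'red')
    comps(ok&(H>50)&(H<80)&(S>150)&(Z>.06),'green')
    comps(ok&(Z>.07)&(Y<.2)&(Y>-.1)&(X<.65),'tops')
    comps(ok&(Z>.006)&(Z<.05)&(X>.5)&(Y<.0)&(Y>-.4)&(X<.8),'syr')
    comps(ok&(Z>.052)&(Y>.1)&(Y<.32)&(X>.5),'col')
if __name__=='__main__':
  run()
  im,W,d=cloud('top')
  save('crop0',cv2.resize(im[120:300,130:530],(800,360),interpolation=cv2.INTER_CUBIC))
E
python3 m.py
```

```text
top bench z -0.0010416840297918166
blue px [448. 244.] n 3654 rect [ 434.  -277.7] [150.2 151.6] 4.7 z med/max [ 3.3 17. ]
blue px [455. 340.] n 1412 rect [ 234.8 -289. ] [116.8  71. ] 89.0 z med/max [ 2.4 12.4]
yellow px [194. 242.] n 4528 rect [435.2 255.9] [150.5 151.3] 4.3 z med/max [ 3.3 17.4]
red px [357. 237.] n 172 rect [435.  -87.1] [26.9 28.5] 79.3 z med/max [78.7 81.6]
green px [318. 164.] n 172 rect [580.3  -7.2] [28.6 26.2] 3.5 z med/max [78.5 81.8]
tops px [229. 146.] n 195 rect [620.6 175.1] [43.1 36.5] 70.0 z med/max [75.3 80.6]
tops px [318. 164.] n 181 rect [580.3  -7. ] [28.8 26.2] 1.0 z med/max [78.5 81.7]
tops px [274. 233.] n 185 rect [441.1  75. ] [28.8 27.7] 45.6 z med/max [78.7 81.9]
tops px [357. 237.] n 185 rect [435.  -86.4] [29.2 27.2] 2.2 z med/max [78.5 81.6]
syr px [417.  99.] n 1047 rect [ 742.3 -212.8] [245.1  56.7] 76.8 z med/max [28.5 49.2]
syr px [490. 150.] n 522 rect [ 634.4 -370.6] [115.1  26.3] 34.1 z med/max [18.2 23.1]
syr px [403. 158.] n 601 rect [ 611.3 -185.9] [ 36.1 133.3] 10.3 z med/max [18.2 23.4]
syr px [321. 178.] n 77 rect [567.2 -
[... 1003 characters left out ...]
d/max [79.4 82. ]
tops px [331. 260.] n 134 rect [436.9 -86.7] [26.6 27.7] 88.2 z med/max [79.6 82. ]
syr px [391. 248.] n 190 rect [579.7 -17.9] [20.  37.8] 74.8 z med/max [29.9 48.7]
syr px [491. 341.] n 1196 rect [ 743.7 -227.4] [ 56.7 245.3] 13.5 z med/max [28.8 49.1]
syr px [419. 316.] n 595 rect [ 620.7 -185.5] [ 34.5 136.5] 1.2 z med/max [19.4 24.4]
syr px [372. 360.] n 213 rect [ 503.4 -273. ] [ 15.4 150.4] 3.9 z med/max [11.7 14.5]
syr px [446. 402.] n 632 rect [ 636.7 -371.8] [116.   26.8] 34.4 z med/max [20.1 24. ]
col px [457. 147.] n 376 rect [804.3 302.7] [122.2  41.1] 3.9 z med/max [55.5 62.2]
col px [398. 168.] n 425 rect [621.2 216.5] [126.4  37.2] 88.8 z med/max [71.6 80.5]
```

View pics/crop0.png

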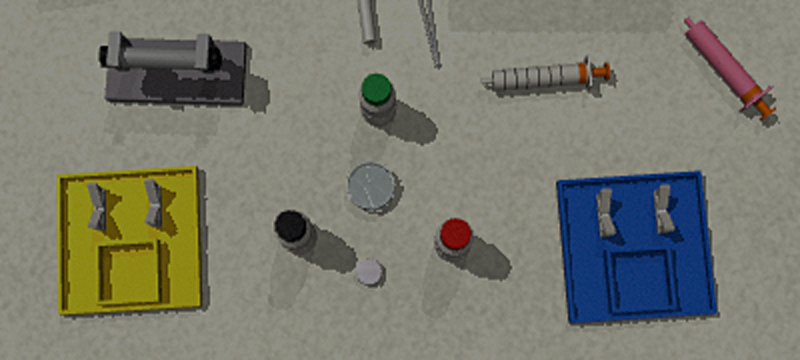

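Crop: yellow tray centre at (130,240) and blue at (635,245), both with cradles on the far side. The white syringe's barrel runs (490,85)-(580,73), with the orange plunger at the right. The column is in the rack at (100-220,55). My choices stand, so next I fit the fine axes.

```bash
cat > fit.py <<'E'
from h import *
for n in('top','side'):
    im,W,d=cloud(n); hsv=cv2.cvtColor(im,cv2.COLOR_RGB2HSV).astype(int); S=hsv[...,1]; H=hsv[...,0]
    W=W*1000; W[...,2]+= 1.0 if n=='top' else -.3
    X,Y,Z=W[...,0],W[...,1],W[...,2]
    def box(x0,x1,y0,y1,z0,z1): return (d>0)&(X>x0)&(X<x1)&(Y>y0)&(Y<y1)&(Z>z0)&(Z<z1)
    print(n)
    # saddles
    for nm,x,y in(('blue',435,-278),('yel',436,255)):
        m=box(x,x+70,y-50,y+50,20,40)&(S<60); k,l,st,ce=cv2.connectedComponentsWithStats(m.astype(np.uint8),connectivity=8)
        for i in range(1,k):
            if st[i,4]>15:
                q=W[l==i]; r=cv2.minAreaRect(q[:,:2].astype(np.float32)); print(nm,'saddle',st[i,4],np.round(r[0],1),np.round(r[1],1),round(r[2],1),q[:,2].max().round(1))
    # column middle between posts
    q=W[box(590,650,185,247,66,78)]; p=np.polyfit(q[:,1],q[:,0],1)
    for y in(190,205,216,230,242):
        g=q[abs(q[:,1]-y)<5]; print('col y',y,'n',len(g),'x at top',np.median(g[g[:,2]>np.percentile(g[:,2],70)][:,0]).round(1),'xr',g[:,0].min().round(1),g[:,0].max().round(1),'z',g[:,2].max().round(1))
    print('col slope deg',np.degrees(np.arctan(p[0])).round(2))
    q=W[box(580,660,130,300,50,73)]; print('col y ext',np.percentile(q[:,1],[.5,99.5]).round(1))
    for y in(261,171):
        q=W[box(580,660,y-6,y+6,76,84)]; print('post top y',y,len(q),q.min(0).round(1) if len(q) else'',q.max(0).round(1) if len(q) else '')
    q=W[box(560,680,120,310,7,13)]; r=cv2.minAreaRect(q[:,:2].astype(np.float32)); print('base',r)
    # syringe
    m=box(560,660,-280,-110,7,30); q=W[m]; o=(H[m]<18)&(S[m]>130)
    w=q[~o]; w=w[(w[:,1]>-215)&(w[:,1]<-140)]
    w=w[w[:,2]>15]
    vx,vy,x0,y0=cv2.fitLine(w[:,:2].astype(np.float32),cv2.DIST_HUBER,0,.01,.01).ravel()
    u=np.array([vx,vy]); u*=np.sign(u[1]); s=(q[:,:2]-[x0,y0])@u; print('syr dir deg',np.degrees(np.arctan2(u[1],u[0])).round(2),'pt',x0.round(1),y0.round(1),'ends',np.array([x0,y0])+u*s.min(),np.array([x0,y0])+u*s.max(),'orange s',np.percentile(s[o],[1,50,99]).round(1),'len',np.ptp(s).round(1))
    t=(q[:,:2]-[x0,y0])@np.array([-u[1],u[0]]); f=abs(t)>13; print('flange s',np.median(s[f]).round(1),f.sum(),'at',np.array([x0,y0])+u*np.median(s[f]))
E
python3 fit.py
```

```text
top
blue saddle 44 [ 485.8 -303.6] [10.3 14. ] 86.3 34.1
blue saddle 40 [ 480.8 -243.3] [14.9 10.5] 2.8 34.9
blue saddle 39 [ 451.9 -245.4] [17.9 10.2] 8.0 35.3
blue saddle 42 [ 455.8 -305.4] [16.4  9.7] 5.4 32.7
yel saddle 43 [487.3 229.1] [15.7  9.8] 9.2 34.3
yel saddle 39 [481.9 288.8] [ 9.4 15.1] 88.0 37.1
yel saddle 31 [457.2 226.9] [15.1  9.4] 3.9 33.5
yel saddle 40 [452.1 286.8] [15.5 10.2] 5.1 35.0
col y 190 n 47 x at top 616.5 xr 605.3 625.1 z 73.9
col y 205 n 39 x at top 616.5 xr 607.2 624.9 z 75.4
col y 216 n 44 x at top 614.4 xr 606.6 624.4 z 74.9
col y 230 n 45 x at top 616.2 xr 606.6 624.3 z 75.1
col y 242 n 46 x at top 617.2 xr 605.8 626.2 z 74.7
col slope deg 0.31
col y ext [155.4 275.7]
post top y 261 80 [603.6 255.1  76.2] [637.8 265.9  82.4]
post top y 171 82 [600.  165.2  76. ] [636.4 175.8  82.4]
base ((620.4044189453125, 214.03628540039062), (150.6393280029297, 70.6596450805664), 87.98430633544922)
syr dir deg 95.44 pt 613.5 -177.4 ends [ 620.61755281 -251.64558723] [ 607.93841553 -118.56205177] orange s [-74.5 -60.  -41.8] len 133.7
flange s -52.5 14 at [ 618.5
[... 401 characters left out ...]
9 x at top 616.7 xr 608.0 626.2 z 73.5
col y 205 n 25 x at top 616.3 xr 607.8 626.3 z 73.5
col y 216 n 19 x at top 616.0 xr 609.2 627.1 z 74.4
col y 230 n 15 x at top 616.1 xr 608.0 626.7 z 72.9
col y 242 n 20 x at top 619.4 xr 609.7 627.9 z 73.8
col slope deg 1.07
col y ext [154.  259.5]
post top y 261 38 [603.5 255.   76.2] [640.7 266.4  80.6]
post top y 171 41 [601.5 165.   76.3] [637.2 175.2  81.8]
base ((622.6703491210938, 213.7213592529297), (154.76051330566406, 70.61701965332031), 88.59125518798828)
syr dir deg 95.59 pt 615.2 -178.7 ends [ 622.56177488 -253.68226162] [ 609.25749729 -117.76939262] orange s [-71.4 -57.1 -44.5] len 136.6
flange s -53.0 21 at [ 620.38938143 -231.48968309]
```

```bash
cat > go.py <<'E'
import sys,numpy as np
from scipy.spatial.transform import Rotation as R
from station import ctrl
# args: x y z(TCP, mm) yaw(closing line, deg): needed roll, then shift after roll
x,y,z,yaw=map(float,sys.argv[1:]); s=ctrl.state(); M=R.from_quat(s['tcp_rot']).as_matrix(); p=s['eef_pos']*1000
cur=np.degrees(np.arctan2(M[1,1],M[0,1])); r=(cur-yaw+90)%180-90; c=np.radians(cur-r)
D=np.array([x,y,z])-p; Y=np.array([np.cos(c),np.sin(c),0]);X=np.array([-Y[1],Y[0],0])
print('t',round(s['t'],2),'pos',p.round(1),'yaw',cur.round(1),'tilt',M[:,2].round(3),'q6',np.degrees(s['joint_pos'][5]).round(1),'F',s['force'].round(1),'w',round(s['width'],3),'ff',round(s['finger_force'],1))
print('roll',r.round(1),'then tx %.1f ty %.1f tz %.1f'%(D@X,D@Y,-D[2]))
E
python3 go.py 616.4 214.5 150 -1.8
```

```text
t 0.1 pos [126.3 560.3 230.5] yaw 77.3 tilt [-0.001 -0.002 -1.   ] q6 83.7 F [-0.2  0.4 -0.7] w 1.001 ff 0.0
roll 79.1 then tx -330.3 ty 500.7 tz 80.5
```

Request:
send_rows([
  {"roll": 9.9},
  {"roll": 9.9},
  {"roll": 9.9},
  {"roll": 9.9},
  {"roll": 9.9},
  {"roll": 9.9},
  {"roll": 9.9},
  {"roll": 9.9},
], grip=0.7, squeeze=60)

```text
invalid input at $.motion[0]: expected keys tx, ty, tz, roll
```

```bash
python3 go.py 616.4 214.5 150 -1.8
```

```text
t 0.1 pos [126.3 560.3 230.5] yaw 77.3 tilt [-0.001 -0.002 -1.   ] q6 83.7 F [-0.2  0.4 -0.7] w 1.001 ff 0.0
roll 79.1 then tx -330.3 ty 500.7 tz 80.5
```

Request:
send_rows([
  {"tx": 0, "ty": 0, "tz": 0, "roll": 9.9},
  {"tx": 0, "ty": 0, "tz": 0, "roll": 9.9},
  {"tx": 0, "ty": 0, "tz": 0, "roll": 9.9},
  {"tx": 0, "ty": 0, "tz": 0, "roll": 9.9},
  {"tx": 0, "ty": 0, "tz": 0, "roll": 9.9},
  {"tx": 0, "ty": 0, "tz": 0, "roll": 9.9},
  {"tx": 0, "ty": 0, "tz": 0, "roll": 9.9},
  {"tx": 0, "ty": 0, "tz": 0, "roll": 9.9},
], grip=0.7, squeeze=60)

```text
t: 1.1
eef_pos: [0.1263, 0.5605, 0.2307]
tcp_rot: [0.721, 0.693, -0.001, 0.0]
force: [-0.0, -0.3, 0.8]
width: 0.702
finger_force: 0.0
```

```bash
python3 go.py 616.4 214.5 150 -1.8
```

```text
t 1.1 pos [126.3 560.5 230.7] yaw -2.2 tilt [-0.    -0.001 -1.   ] q6 163.2 F [-0.  -0.3  0.8] w 0.702 ff 0.0
roll -0.4 then tx -330.5 ty 500.7 tz 80.7
```

Request:
send_rows([
  {"tx": -27, "ty": 42, "tz": 0, "roll": -0.4},
  {"tx": -27.5, "ty": 41.7, "tz": 0, "roll": 0},
  {"tx": -27.5, "ty": 41.7, "tz": 0, "roll": 0},
  {"tx": -27.5, "ty": 41.7, "tz": 0, "roll": 0},
  {"tx": -27.5, "ty": 41.7, "tz": 0, "roll": 0},
  {"tx": -27.5, "ty": 41.7, "tz": 0, "roll": 0},
  {"tx": -27.5, "ty": 41.7, "tz": 0, "roll": 0},
  {"tx": -27.5, "ty": 41.7, "tz": 0, "roll": 0},
  {"tx": -27.5, "ty": 41.7, "tz": 0, "roll": 0},
  {"tx": -27.5, "ty": 41.7, "tz": 0, "roll": 0},
])

```text
t: 2.35
eef_pos: [0.5371, 0.2741, 0.2308]
tcp_rot: [0.716, 0.698, -0.0, -0.0]
force: [1.3, 0.2, 0.7]
width: 0.697
finger_force: 0.0
```

Request:
send_rows([
  {"tx": -27.5, "ty": 41.7, "tz": 20, "roll": 0},
  {"tx": -27.5, "ty": 41.7, "tz": 30, "roll": 0},
  {"tx": 0, "ty": 0, "tz": 20, "roll": 0},
  {"tx": 0, "ty": 0, "tz": 0, "roll": 0},
])

```text
t: 2.85
eef_pos: [0.6165, 0.2171, 0.1584]
tcp_rot: [0.717, 0.697, -0.002, -0.002]
force: [-0.0, 0.6, 0.6]
width: 0.703
finger_force: 0.0
```

```bash
python3 go.py 616.4 214.5 43 -1.8; cat > w.py <<'E'
# wrist picture + world points of each pixel
from h import *
from scipy.spatial.transform import Rotation as R
def wrist():
    s=ctrl.state(); im,d=ctrl.get_image('wrist'); c=ctrl.get_calibration('wrist'); K=np.array(c['K']); T=np.array(c['T_tool_cam'])
    v,u=np.mgrid[:480,:640]; a=(u-K[0,2])/K[0,0]; b=(v-K[1,2])/K[1,1]; r=np.hypot(a,b)+1e-9
    t=np.tan(np.minimum(r,1.5))/r; P=np.stack([a*t*d,b*t*d,d],-1)
    P=P@T[:3,:3].T+T[:3,3]; W=P@R.from_quat(s['tcp_rot']).as_matrix().T+s['eef_pos']
    return im,W*1000,d
E
python3 - <<'E'
from w import *
im,W,d=wrist(); save('wrist1',im); np.savez('w1.npz',im=im,W=W,d=d)
print(ctrl.get_calibration('wrist'))
E
```

```text
t 2.85 pos [616.5 217.1 158.4] yaw -1.6 tilt [-0.006 -0.001 -1.   ] q6 105.4 F [-0.   0.6  0.6] w 0.703 ff 0.0
roll 0.2 then tx -2.6 ty -0.0 tz 115.4
{'K': array([[371.64829954,   0.        , 321.14132899],
       [  0.        , 371.64829954, 236.13701404],
       [  0.        ,   0.        ,   1.        ]]), 'T_tool_cam': array([[-5.26239917e-04, -9.57656662e-01, -2.87912212e-01,
         7.24582175e-02],
       [ 9.99999817e-01, -4.17667614e-04, -4.38528283e-04,
         9.49279200e-04],
       [ 2.99707926e-04, -2.87912390e-01,  9.57656706e-01,
        -1.42934695e-01],
       [ 0.00000000e+00,  0.00000000e+00,  0.00000000e+00,
         1.00000000e+00]])}
```

View pics/wrist1.png

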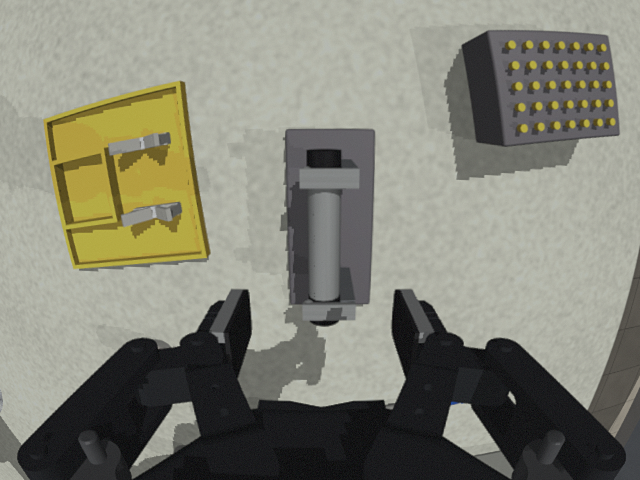

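Wrist view: the column lies in its clips at (324,165)-(324,310), midway between the pads at (235,320) and (408,320). The rack mouth is to the left (-x). I check its position from this depth.

```bash
python3 - <<'E'
import numpy as np,cv2
f=np.load('w1.npz'); W=f['W'];d=f['d']; v,u=np.mgrid[:480,:640]
b=lambda x0,x1,y0,y1,z0,z1:(d>0)&(v<335)&(u>280)&(u<380)&(W[...,0]>x0)&(W[...,0]<x1)&(W[...,1]>y0)&(W[...,1]<y1)&(W[...,2]>z0)&(W[...,2]<z1)
for y in(185,195,205,215,225,235,245):
    q=W[b(590,650,y-5,y+5,62,76)]; print(y,len(q),q[:,0].min().round(1),q[:,0].max().round(1),q[q[:,2]>np.percentile(q[:,2],75)].mean(0).round(1))
q=W[b(605,630,120,300,60,90)]; print(np.percentile(q[:,1],[.5,99.5]))
q=W[b(560,680,120,300,6,14)]; print(cv2.minAreaRect(q[:,:2].astype(np.float32)))
print(np.median(W[(d>0)&(abs(W[...,2])<8)][:,2]))
E
```

```text
185 409 606.6 627.7 [617.2 184.9  73.2]
195 434 607.0 628.6 [617.4 195.   73.3]
205 452 607.4 628.7 [618.2 204.9  73.3]
215 472 607.1 628.8 [618.5 214.9  73.3]
225 487 607.5 629.0 [618.6 224.9  73.2]
235 505 607.9 629.1 [619.  235.2  73.2]
245 509 608.2 629.3 [619.3 245.2  73.2]
[155.52685958 274.80961084]
((623.12890625, 213.59133911132812), (149.68919372558594, 70.55211639404297), 88.65348052978516)
0.4408404600413085
```

Request:
send_rows([
  {"tx": -2, "ty": 1, "tz": 26, "roll": 0.2},
  {"tx": 0, "ty": 0, "tz": 30, "roll": 0},
  {"tx": 0, "ty": 0, "tz": 30, "roll": 0},
  {"tx": 0, "ty": 0, "tz": 20, "roll": 0},
  {"tx": 0, "ty": 0, "tz": 10, "roll": 0},
  {"tx": 0, "ty": 0, "tz": 0, "roll": 0},
])

```text
t: 3.65
eef_pos: [0.6189, 0.2166, 0.0458]
tcp_rot: [0.717, 0.697, 0.0, 0.0]
force: [-0.1, -0.6, -0.2]
width: 0.703
finger_force: 0.0
```

```bash
python3 go.py 617.5 215 42 -1.8
```

```text
t 3.65 pos [618.9 216.6  45.8] yaw -1.7 tilt [ 0.  0. -1.] q6 105.4 F [-0.1 -0.6 -0.2] w 0.703 ff 0.0
roll 0.1 then tx -1.6 ty -1.4 tz 3.8
```

Request:
send_rows([
  {"tx": -1.5, "ty": -1, "tz": 3, "roll": 0},
  {"tx": 0, "ty": 0, "tz": 0, "roll": 0},
])

```text
t: 3.9
eef_pos: [0.6185, 0.2146, 0.0431]
tcp_rot: [0.718, 0.696, 0.001, 0.0]
force: [-0.5, -0.1, 0.2]
width: 0.7
finger_force: 0.0
```

Request:
send_rows([
  {"tx": 0, "ty": 0, "tz": 0, "roll": 0},
  {"tx": 0, "ty": 0, "tz": 0, "roll": 0},
  {"tx": 0, "ty": 0, "tz": 0, "roll": 0},
  {"tx": 0, "ty": 0, "tz": 0, "roll": 0},
  {"tx": 0, "ty": 0, "tz": 0, "roll": 0},
  {"tx": 0, "ty": 0, "tz": 0, "roll": 0},
], grip=0, squeeze=60)

```text
t: 4.65
eef_pos: [0.6179, 0.2146, 0.0427]
tcp_rot: [0.718, 0.697, 0.0, -0.0]
force: [-2.2, -0.3, 5.1]
width: 0.238
finger_force: 58.7
```

```bash
python3 go.py 560 216 42 -1.8
```

```text
t 4.65 pos [617.9 214.6  42.7] yaw -1.7 tilt [-0.  0. -1.] q6 105.3 F [-2.2 -0.3  5.1] w 0.238 ff 58.7
roll 0.1 then tx -0.5 ty -57.9 tz 0.7
```

Request:
send_rows([
  {"tx": 0, "ty": -6, "tz": 0, "roll": 0},
  {"tx": 0, "ty": -6, "tz": 0, "roll": 0},
  {"tx": 0, "ty": -6, "tz": 0, "roll": 0},
  {"tx": 0, "ty": -8, "tz": 0, "roll": 0},
  {"tx": 0, "ty": -8, "tz": 0, "roll": 0},
  {"tx": 0, "ty": -8, "tz": 0, "roll": 0},
  {"tx": 0, "ty": -8, "tz": 0, "roll": 0},
  {"tx": 0, "ty": 0, "tz": 0, "roll": 0},
])

```text
t: 5.65
eef_pos: [0.5672, 0.2162, 0.0424]
tcp_rot: [0.717, 0.697, -0.0, -0.0]
force: [0.2, -1.0, -0.6]
width: 0.239
finger_force: 60.0
```

```bash
python3 go.py 469.4 -275 150 4.4; python3 - <<'E'
from w import *
im,W,d=wrist(); save('wrist2',im); np.savez('w2.npz',im=im,W=W,d=d)
E
```

```text
t 5.65 pos [567.2 216.2  42.4] yaw -1.7 tilt [-0. -0. -1.] q6 106.6 F [ 0.2 -1.  -0.6] w 0.239 ff 60.0
roll -6.1 then tx -482.2 ty -135.2 tz -107.6
```

View pics/wrist2.png

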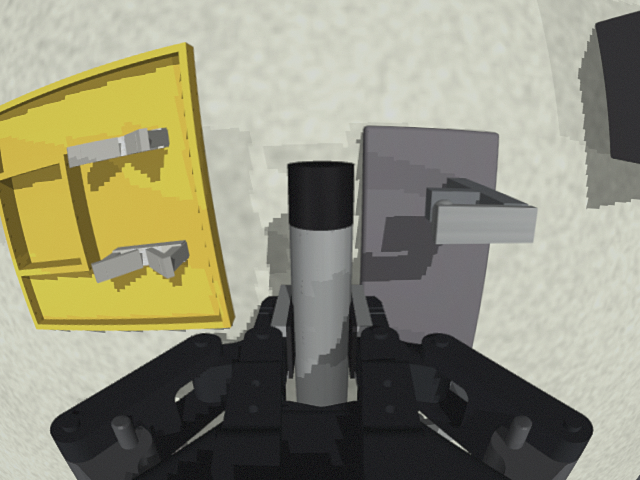

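The column is held at (321,165)-(321,400), out of the clips and square to the pads. I measure where its axis and far end sit relative to the tool, then lift.

```bash
python3 - <<'E'
import numpy as np
f=np.load('w2.npz'); W=f['W'];d=f['d']; v,u=np.mgrid[:480,:640]
m=(d>0)&(v<300)&(u>275)&(u<365)&(W[...,2]>50)&(W[...,2]<85); q=W[m]
print('y end',np.percentile(q[:,1],[1,99,99.8]).round(1))
for y in(240,250,260,270):
    g=q[abs(q[:,1]-y)<3]; print(y,len(g),g.min(0).round(1),g.max(0).round(1))
E
```

```text
y end [226.  276.9 277.1]
240 1001 [557.9 237.   61.1] [579.9 243.   74.1]
250 1091 [558.  247.   61.5] [579.8 253.   74.2]
260 1197 [558.  257.   62.8] [580.1 263.   74.7]
270 1268 [558.3 267.   63.4] [580.6 273.   74.7]
```

Request:
send_rows([
  {"tx": 0, "ty": 0, "tz": -35, "roll": -6.1},
  {"tx": 0, "ty": 0, "tz": -40, "roll": 0},
  {"tx": 0, "ty": 0, "tz": -35, "roll": 0},
  {"tx": -20, "ty": -6, "tz": -10, "roll": 0},
  {"tx": -40, "ty": -11, "tz": 0, "roll": 0},
  {"tx": -40, "ty": -11, "tz": 0, "roll": 0},
  {"tx": -40, "ty": -11, "tz": 0, "roll": 0},
  {"tx": -40, "ty": -11, "tz": 0, "roll": 0},
  {"tx": -40, "ty": -11, "tz": 0, "roll": 0},
  {"tx": -40, "ty": -11, "tz": 0, "roll": 0},
])

```text
t: 6.95
eef_pos: [0.5144, -0.0508, 0.161]
tcp_rot: [0.68, 0.733, -0.001, -0.001]
force: [0.5, -0.9, -0.7]
width: 0.241
finger_force: 60.0
```

Request:
send_rows([
  {"tx": -40, "ty": -11, "tz": 0, "roll": 0},
  {"tx": -40, "ty": -11, "tz": 0, "roll": 0},
  {"tx": -40, "ty": -11, "tz": 0, "roll": 0},
  {"tx": -40, "ty": -11, "tz": 0, "roll": 0},
  {"tx": -40, "ty": -11, "tz": 0, "roll": 0},
  {"tx": -30, "ty": -10, "tz": 0, "roll": 0},
  {"tx": -20, "ty": -8, "tz": 0, "roll": 0},
  {"tx": 0, "ty": 0, "tz": 0, "roll": 0},
  {"tx": 0, "ty": 0, "tz": 0, "roll": 0},
])

```text
t: 8.07
eef_pos: [0.4622, -0.3026, 0.1619]
tcp_rot: [0.679, 0.734, 0.0, -0.001]
force: [-0.2, -0.7, -0.8]
width: 0.238
finger_force: 60.0
```

```bash
python3 go.py 469.4 -275 60 4.4;  python3 - <<'E'
from w import *
im,W,d=wrist(); save('wrist3',im); np.savez('w3.npz',im=im,W=W,d=d)
E
```

```text
t 8.07 pos [ 462.2 -302.6  161.9] yaw 4.4 tilt [-0.001  0.001 -1.   ] q6 45.8 F [-0.2 -0.7 -0.8] w 0.238 ff 60.0
roll 0.0 then tx 27.0 ty 9.3 tz 101.9
```

View pics/wrist3.png

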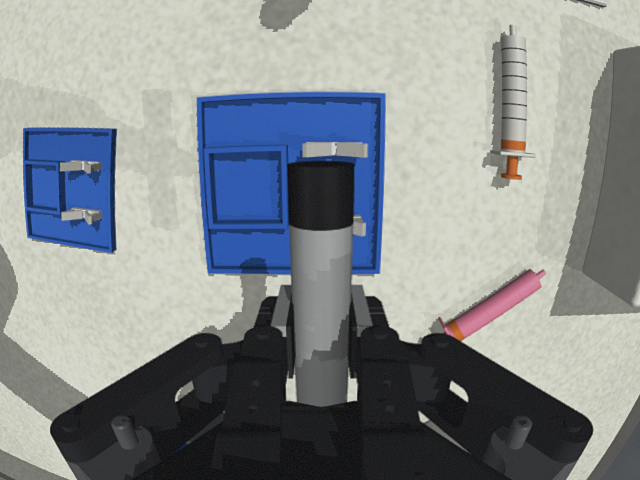

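The column is held above the large blue tray, which spans (200,95)-(385,275), with the far saddle at (335,150). I fit the tray from this view too.

```bash
cat > wt.py <<'E'
import numpy as np,cv2,sys
f=np.load(sys.argv[1]); W=f['W'];d=f['d'];im=f['im']; lo,hi=(108,125) if sys.argv[2]=='blue' else (22,35)
h=cv2.cvtColor(im,cv2.COLOR_RGB2HSV).astype(int); u0,u1,v0,v1=map(int,sys.argv[3:7])
m=(d>0)&(h[...,0]>lo)&(h[...,0]<hi)&(h[...,1]>140)&(W[...,2]<30); m[:v0]=0;m[v1:]=0;m[:,:u0]=0;m[:,u1:]=0
m=cv2.morphologyEx(m.astype(np.uint8),cv2.MORPH_OPEN,np.ones((3,3)))>0
r=cv2.minAreaRect(W[m][:,:2].astype(np.float32)); a=r[2] if r[2]<45 else r[2]-90; t=np.radians(a); c=np.array(r[0])
print('tray',np.round(r[0],1),np.round(r[1],1),'yaw',round(a,2),'cradle',(c+35*np.array([np.cos(t),np.sin(t)])).round(1),'well',(c-35*np.array([np.cos(t),np.sin(t)])).round(1))
E
python3 wt.py w3.npz blue 180 400 80 290
```

```text
tray [ 435.8 -278.6] [149.6 149.3] yaw 4.42 cradle [ 470.7 -275.9] well [ 400.9 -281.3]
```

Request:
send_rows([
  {"tx": 13, "ty": 5, "tz": 10, "roll": 0},
  {"tx": 13, "ty": 4.6, "tz": 30, "roll": 0},
  {"tx": 0, "ty": 0, "tz": 35, "roll": 0},
  {"tx": 0, "ty": 0, "tz": 25, "roll": 0},
  {"tx": 0, "ty": 0, "tz": 5, "roll": 0},
  {"tx": 0, "ty": 0, "tz": 0, "roll": 0},
])

```text
t: 8.88
eef_pos: [0.4703, -0.276, 0.0573]
tcp_rot: [0.679, 0.734, 0.0, -0.0]
force: [0.5, 0.6, -1.1]
width: 0.235
finger_force: 60.0
```

```bash
python3 go.py 469.8 -275.8 9 4.4
```

```text
t 8.88 pos [ 470.3 -276.    57.3] yaw 4.5 tilt [-0.  0. -1.] q6 48.5 F [ 0.5  0.6 -1.1] w 0.235 ff 60.0
roll 0.1 then tx 0.2 ty -0.5 tz 48.3
```

Request:
send_rows([
  {"tx": 0, "ty": -0.5, "tz": 15, "roll": 0},
  {"tx": 0, "ty": 0, "tz": 15, "roll": 0},
  {"tx": 0, "ty": 0, "tz": 8, "roll": 0},
  {"tx": 0, "ty": 0, "tz": 5, "roll": 0},
  {"tx": 0, "ty": 0, "tz": 3, "roll": 0},
  {"tx": 0, "ty": 0, "tz": 1.5, "roll": 0},
  {"tx": 0, "ty": 0, "tz": 0, "roll": 0},
])

```text
t: 9.75
eef_pos: [0.4698, -0.277, 0.0099]
tcp_rot: [0.679, 0.734, 0.0, 0.0]
force: [0.2, -0.1, -1.3]
width: 0.238
finger_force: 60.0
```

```bash
python3 go.py 469.8 -275.8 9 4.4
```

```text
t 9.75 pos [ 469.8 -277.     9.9] yaw 4.4 tilt [ 0. -0. -1.] q6 48.4 F [ 0.2 -0.1 -1.3] w 0.238 ff 60.0
roll -0.0 then tx 1.2 ty 0.1 tz 0.9
```

Request:
send_rows([
  {"tx": 1, "ty": 0, "tz": 0.5, "roll": 0},
  {"tx": 0, "ty": 0, "tz": 0.5, "roll": 0},
])

```text
t: 10.0
eef_pos: [0.4698, -0.2758, 0.009]
tcp_rot: [0.679, 0.734, 0.0, 0.0]
force: [1.1, -0.2, -0.5]
width: 0.233
finger_force: 60.1
```

Request:
send_rows([
  {"tx": 0, "ty": 0, "tz": 0, "roll": 0},
  {"tx": 0, "ty": 0, "tz": 0, "roll": 0},
  {"tx": 0, "ty": 0, "tz": 0, "roll": 0},
  {"tx": 0, "ty": 0, "tz": -10, "roll": 0},
  {"tx": 0, "ty": 0, "tz": -20, "roll": 0},
  {"tx": 0, "ty": 0, "tz": -30, "roll": 0},
  {"tx": 0, "ty": 0, "tz": -40, "roll": 0},
  {"tx": 0, "ty": 0, "tz": -40, "roll": 0},
  {"tx": 0, "ty": 0, "tz": 0, "roll": 0},
], grip=0.48)

```text
t: 11.12
eef_pos: [0.472, -0.2777, 0.1532]
tcp_rot: [0.679, 0.734, 0.0, 0.004]
force: [0.5, -0.4, 0.0]
width: 0.48
finger_force: 0.0
```

```bash
python3 go.py 435.9 -87 150 -85.6; python3 - <<'E'
from w import *
im,W,d=wrist(); save('wrist4',im); np.savez('w4.npz',im=im,W=W,d=d)
im,d,c=grab('top')
E
```

```text
t 11.12 pos [ 472.  -277.7  153.2] yaw 4.4 tilt [ 0.007 -0.005 -1.   ] q6 48.5 F [ 0.5 -0.4  0. ] w 0.48 ff 0.0
roll 90.0 then tx -21.4 ty -192.9 tz 3.2
```

View pics/wrist4.png

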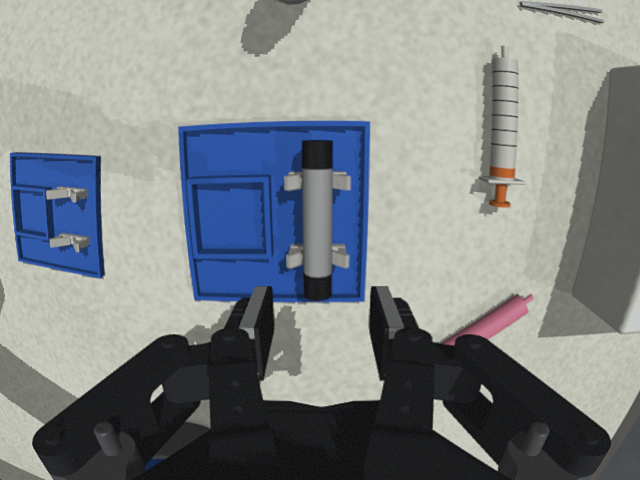

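The column (black ends at (317,153) and (317,287)) lies evenly across both saddles at (317,181) and (317,253). Next is the red bottle.

Request:
send_rows([
  {"tx": 0, "ty": 0, "tz": 0, "roll": -10},
  {"tx": 0, "ty": 0, "tz": 0, "roll": -10},
  {"tx": 0, "ty": 0, "tz": 0, "roll": -10},
  {"tx": 0, "ty": 0, "tz": 0, "roll": -10},
  {"tx": 0, "ty": 0, "tz": 0, "roll": -10},
  {"tx": 0, "ty": 0, "tz": 0, "roll": -10},
  {"tx": 0, "ty": 0, "tz": 0, "roll": -10},
  {"tx": 0, "ty": 0, "tz": 0, "roll": -10},
  {"tx": 0, "ty": 0, "tz": 0, "roll": -10},
], grip=0.75, squeeze=30)

```text
t: 12.35
eef_pos: [0.4684, -0.275, 0.1469]
tcp_rot: [-0.041, 0.999, 0.001, -0.001]
force: [0.2, -1.0, -0.0]
width: 0.754
finger_force: 0.0
```

Request:
send_rows([
  {"tx": 4, "ty": 35, "tz": 0, "roll": 0},
  {"tx": 4, "ty": 40, "tz": 0, "roll": 0},
  {"tx": 4, "ty": 40, "tz": 0, "roll": 0},
  {"tx": 4, "ty": 40, "tz": 0, "roll": 0},
  {"tx": 5, "ty": 38, "tz": 0, "roll": 0},
  {"tx": 0, "ty": 0, "tz": 0, "roll": 0},
  {"tx": 0, "ty": 0, "tz": 0, "roll": 0},
])

```text
t: 13.22
eef_pos: [0.4335, -0.0852, 0.148]
tcp_rot: [-0.038, 0.999, 0.0, -0.001]
force: [-0.7, -0.5, -0.3]
width: 0.754
finger_force: 0.0
```

```bash
python3 go.py 436.3 -86.8 20 94.4; cat > cap.py <<'E'
from w import *; import sys
# cap circle from wrist view: hue band
lo,hi=map(int,sys.argv[1:3]); im,W,d=wrist(); h=cv2.cvtColor(im,cv2.COLOR_RGB2HSV).astype(int); H=h[...,0]
m=(d>0)&(h[...,1]>130)&((H>=lo)&(H<=hi) if lo<hi else (H>=lo)|(H<=hi))&(W[...,2]>74)&(W[...,2]<86)
k,l,st,ce=cv2.connectedComponentsWithStats(m.astype(np.uint8)); i=1+st[1:,4].argmax(); q=W[l==i]
print('cap n',len(q),'px',ce[i].round(),cv2.minEnclosingCircle(q[:,:2].astype(np.float32)),'z',np.median(q[:,2]).round(1))
E
python3 cap.py 174 6
```

```text
t 13.22 pos [433.5 -85.2 148. ] yaw 94.4 tilt [-0.001  0.    -1.   ] q6 -23.7 F [-0.7 -0.5 -0.3] w 0.754 ff 0.0
roll 0.0 then tx -2.7 ty -1.8 tz 128.0
cap n 1805 px [317. 254.] ((436.3979187011719, -88.01434326171875), 14.939789772033691) z 80.2
```

Request:
send_rows([
  {"tx": -3, "ty": -2.3, "tz": 20, "roll": 0},
  {"tx": 0, "ty": 0, "tz": 30, "roll": 0},
  {"tx": 0, "ty": 0, "tz": 35, "roll": 0},
  {"tx": 0, "ty": 0, "tz": 25, "roll": 0},
  {"tx": 0, "ty": 0, "tz": 15, "roll": 0},
  {"tx": 0, "ty": 0, "tz": 3, "roll": 0},
  {"tx": 0, "ty": 0, "tz": 0, "roll": 0},
])

```text
t: 14.15
eef_pos: [0.4373, -0.0878, 0.0209]
tcp_rot: [-0.038, 0.999, -0.0, 0.0]
force: [-0.3, 0.1, 1.0]
width: 0.746
finger_force: 0.0
```

Request:
send_rows([
  {"tx": 0, "ty": 0, "tz": 0, "roll": 0},
  {"tx": 0, "ty": 0, "tz": 0, "roll": 0},
  {"tx": 0, "ty": 0, "tz": 0, "roll": 0},
  {"tx": 0, "ty": 0, "tz": 0, "roll": 0},
  {"tx": 0, "ty": 0, "tz": 0, "roll": 0},
], grip=0, squeeze=30)

```text
t: 14.78
eef_pos: [0.4379, -0.0875, 0.0216]
tcp_rot: [-0.038, 0.999, -0.0, 0.001]
force: [-0.7, -0.6, 6.8]
width: 0.438
finger_force: 30.1
```

```bash
python3 go.py 400.3 -281 100 94.4
```

```text
t 14.78 pos [437.9 -87.5  21.6] yaw 94.4 tilt [ 0.002 -0.001 -1.   ] q6 -23.8 F [-0.7 -0.6  6.8] w 0.438 ff 30.1
roll -0.0 then tx 52.3 ty -190.0 tz -78.4
```

Request:
send_rows([
  {"tx": 0, "ty": 0, "tz": -20, "roll": 0},
  {"tx": 0, "ty": 0, "tz": -30, "roll": 0},
  {"tx": 0, "ty": 0, "tz": -30, "roll": 0},
  {"tx": 7, "ty": -25, "tz": 0, "roll": 0},
  {"tx": 10, "ty": -40, "tz": 0, "roll": 0},
  {"tx": 10, "ty": -40, "tz": 0, "roll": 0},
  {"tx": 10, "ty": -40, "tz": 0, "roll": 0},
  {"tx": 7, "ty": -25, "tz": 0, "roll": 0},
  {"tx": 7, "ty": -20, "tz": 0, "roll": 0},
  {"tx": 0, "ty": 0, "tz": 0, "roll": 0},
])

```text
t: 16.02
eef_pos: [0.4004, -0.2814, 0.1006]
tcp_rot: [-0.037, 0.999, 0.0, 0.0]
force: [-0.1, 0.1, -0.3]
width: 0.438
finger_force: 30.3
```

```bash
python3 go.py 401.3 -281 26 94.4
```

```text
t 16.02 pos [ 400.4 -281.4  100.6] yaw 94.3 tilt [ 0.  0. -1.] q6 -46.8 F [-0.1  0.1 -0.3] w 0.438 ff 30.3
roll -0.1 then tx -0.9 ty 0.4 tz 74.6
```

Request:
send_rows([
  {"tx": -1, "ty": 0, "tz": 15, "roll": 0},
  {"tx": 0, "ty": 0, "tz": 25, "roll": 0},
  {"tx": 0, "ty": 0, "tz": 20, "roll": 0},
  {"tx": 0, "ty": 0, "tz": 8, "roll": 0},
  {"tx": 0, "ty": 0, "tz": 4, "roll": 0},
  {"tx": 0, "ty": 0, "tz": 2, "roll": 0},
  {"tx": 0, "ty": 0, "tz": 0, "roll": 0},
])

```text
t: 16.9
eef_pos: [0.4021, -0.2807, 0.0272]
tcp_rot: [-0.038, 0.999, -0.0, 0.0]
force: [0.4, 0.4, -0.3]
width: 0.439
finger_force: 30.3
```

```bash
python3 go.py 401.3 -281 25.6 94.4
```

```text
t 16.9 pos [ 402.1 -280.7   27.2] yaw 94.4 tilt [ 0.001 -0.001 -1.   ] q6 -46.7 F [ 0.4  0.4 -0.3] w 0.439 ff 30.3
roll -0.0 then tx 0.8 ty -0.3 tz 1.6
```

Request:
send_rows([
  {"tx": 0, "ty": 0, "tz": 1, "roll": 0},
  {"tx": 0, "ty": 0, "tz": 0.5, "roll": 0},
])

```text
t: 17.15
eef_pos: [0.4019, -0.2807, 0.0256]
tcp_rot: [-0.038, 0.999, -0.0, 0.0]
force: [-1.3, 1.2, 5.4]
width: 0.435
finger_force: 30.6
```

Request:
send_rows([
  {"tx": 0, "ty": 0, "tz": 0, "roll": 0},
  {"tx": 0, "ty": 0, "tz": 0, "roll": 0},
  {"tx": 0, "ty": 0, "tz": 0, "roll": 0},
  {"tx": 0, "ty": 0, "tz": 0, "roll": 0},
  {"tx": 0, "ty": 0, "tz": -10, "roll": 0},
  {"tx": 0, "ty": 0, "tz": -30, "roll": 0},
  {"tx": 0, "ty": 0, "tz": -40, "roll": 0},
  {"tx": 0, "ty": 0, "tz": -40, "roll": 0},
  {"tx": 0, "ty": 0, "tz": -10, "roll": 0},
  {"tx": 0, "ty": 0, "tz": 0, "roll": 0},
], grip=0.7)

```text
t: 18.4
eef_pos: [0.4021, -0.2808, 0.1559]
tcp_rot: [-0.038, 0.999, -0.001, 0.001]
force: [1.4, 0.2, -0.7]
width: 0.701
finger_force: 0.0
```

```bash
python3 go.py 614.3 -177.8 120 5.5; python3 cap.py 174 6; python3 - <<'E'
from h import *
im,d,c=grab('side'); save('side1',im)
E
python3 fit.py 2>&1 | grep -A12 side | grep -i syr
```

```text
t 18.4 pos [ 402.1 -280.8  155.9] yaw 94.4 tilt [ 0.001 -0.001 -1.   ] q6 -46.7 F [ 1.4  0.2 -0.7] w 0.701 ff 0.0
roll 88.9 then tx 82.2 ty 221.1 tz 35.9
cap n 1800 px [322. 243.] ((400.3385314941406, -281.5440979003906), 14.896121978759766) z 84.2
```

View pics/side1.png

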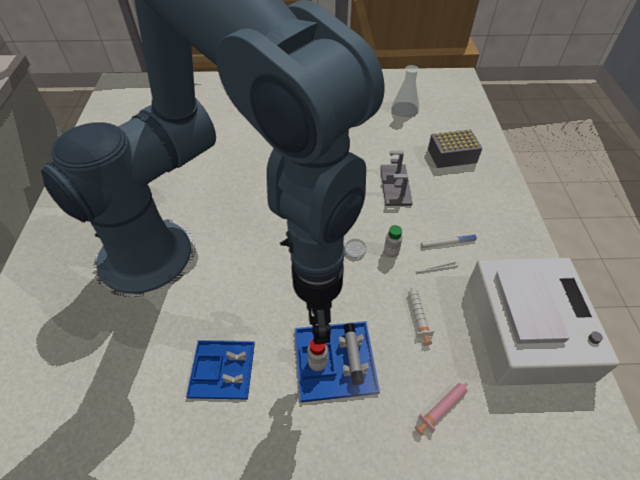

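The red bottle stands in the well at (317,355), with the column at (353,353). Next is the white syringe at (420,316).

Request:
send_rows([
  {"tx": 0, "ty": 0, "tz": 0, "roll": 10},
  {"tx": 0, "ty": 0, "tz": 0, "roll": 10},
  {"tx": 0, "ty": 0, "tz": 0, "roll": 10},
  {"tx": 0, "ty": 0, "tz": 0, "roll": 10},
  {"tx": 0, "ty": 0, "tz": 0, "roll": 10},
  {"tx": 0, "ty": 0, "tz": 0, "roll": 10},
  {"tx": 0, "ty": 0, "tz": 0, "roll": 10},
  {"tx": 0, "ty": 0, "tz": 0, "roll": 10},
  {"tx": 0, "ty": 0, "tz": 0, "roll": 9},
], grip=0.6)

```text
t: 19.62
eef_pos: [0.4006, -0.2795, 0.1534]
tcp_rot: [0.675, 0.738, 0.0, -0.002]
force: [-0.6, 0.4, 0.2]
width: 0.601
finger_force: 0.0
```

Request:
send_rows([
  {"tx": 10, "ty": 30, "tz": 0, "roll": 0},
  {"tx": 15, "ty": 40, "tz": 0, "roll": 0},
  {"tx": 15, "ty": 40, "tz": 0, "roll": 0},
  {"tx": 15, "ty": 40, "tz": 0, "roll": 0},
  {"tx": 15, "ty": 40, "tz": 0, "roll": 0},
  {"tx": 12, "ty": 31, "tz": 0, "roll": 0},
  {"tx": 0, "ty": 0, "tz": 0, "roll": 0},
  {"tx": 0, "ty": 0, "tz": 0, "roll": 0},
])

```text
t: 20.62
eef_pos: [0.6127, -0.1778, 0.1536]
tcp_rot: [0.673, 0.74, -0.001, -0.001]
force: [-0.4, 0.2, 0.1]
width: 0.6
finger_force: 0.0
```

```bash
python3 go.py 614.8 -177.8 2 5.5; python3 - <<'E'
from w import *
im,W,d=wrist(); save('wrist5',im); np.savez('w5.npz',im=im,W=W,d=d)
E
```

```text
t 20.62 pos [ 612.7 -177.8  153.6] yaw 5.4 tilt [-0.003  0.001 -1.   ] q6 62.7 F [-0.4  0.2  0.1] w 0.6 ff 0.0
roll -0.1 then tx -0.2 ty 2.1 tz 151.6
```

View pics/wrist5.png

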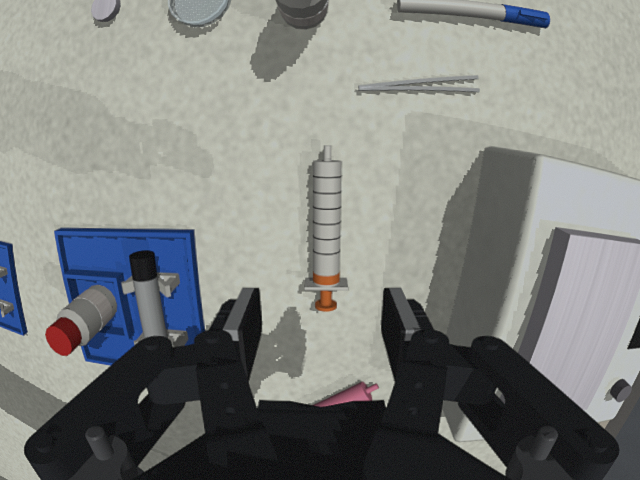

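The white syringe is at (327,150)-(327,310) with its flange at (326,283), between the pads. The pink one is at (350,395), clear of the fingers. I fit the white one.

```bash
python3 - <<'E'
import numpy as np,cv2
f=np.load('w5.npz'); W=f['W'];d=f['d']; v,u=np.mgrid[:480,:640]
m=(d>0)&(v>130)&(v<318)&(u>295)&(u<355)&(W[...,2]>6)&(W[...,2]<30); q=W[m]
w=q[(q[:,1]>-215)&(q[:,1]<-140)]
ys=np.arange(-212,-140,8.); c=[]
for y in ys:
    g=w[abs(w[:,1]-y)<4]; c.append((g[:,0].min()+g[:,0].max())/2)
p=np.polyfit(ys,c,1); t=-np.degrees(np.arctan(p[0])); U=np.array([-np.sin(np.radians(t)),np.cos(np.radians(t))])
o=np.array([np.polyval(p,-177.8),-177.8]); s=(q[:,:2]-o)@U; T=(q[:,:2]-o)@[U[1],-U[0]]
print('yaw',t.round(2),'mid',o.round(1),'s ends',np.percentile(s,[.2,99.8]).round(1),'flange s',np.median(s[abs(T)>14]).round(1),'bench',np.median(W[(d>0)&(abs(W[...,2])<8)][:,2]).round(1),'res',(np.array(c)-np.polyval(p,ys)).round(1))
E
```

```text
yaw 4.79 mid [ 617.3 -177.8] s ends [-74.8  59. ] flange s -52.6 bench 0.4 res [ 0.  -0.  -0.1 -0.3  0.2  0.1  0.3  0.1 -0.4]
```

Request:
send_rows([
  {"tx": -0.5, "ty": 3, "tz": 25, "roll": 0.3},
  {"tx": 0, "ty": 0, "tz": 35, "roll": 0},
  {"tx": 0, "ty": 0, "tz": 35, "roll": 0},
  {"tx": 0, "ty": 0, "tz": 30, "roll": 0},
  {"tx": 0, "ty": 0, "tz": 15, "roll": 0},
  {"tx": 0, "ty": 0, "tz": 5, "roll": 0},
  {"tx": 0, "ty": 0, "tz": 0, "roll": 0},
])

```text
t: 21.55
eef_pos: [0.6174, -0.1786, 0.011]
tcp_rot: [0.675, 0.738, 0.0, 0.0]
force: [0.1, 0.5, 0.1]
width: 0.597
finger_force: 0.0
```

```bash
python3 go.py 615.7 -178 2.5 5.1
```

```text
t 21.55 pos [ 617.4 -178.6   11. ] yaw 5.1 tilt [ 0.001 -0.    -1.   ] q6 63.1 F [0.1 0.5 0.1] w 0.597 ff 0.0
roll -0.0 then tx 0.8 ty -1.6 tz 8.5
```

Request:
send_rows([
  {"tx": 0.5, "ty": -1, "tz": 5, "roll": 0},
  {"tx": 0, "ty": 0, "tz": 3, "roll": 0},
  {"tx": 0, "ty": 0, "tz": 0, "roll": 0},
])

```text
t: 21.92
eef_pos: [0.616, -0.1777, 0.0022]
tcp_rot: [0.675, 0.738, 0.0, -0.0]
force: [0.1, 0.0, 0.7]
width: 0.602
finger_force: 0.0
```

Request:
send_rows([
  {"tx": 0, "ty": 0, "tz": 0, "roll": 0},
  {"tx": 0, "ty": 0, "tz": 0, "roll": 0},
  {"tx": 0, "ty": 0, "tz": 0, "roll": 0},
  {"tx": 0, "ty": 0, "tz": 0, "roll": 0},
  {"tx": 0, "ty": 0, "tz": 0, "roll": 0},
  {"tx": 0, "ty": 0, "tz": 0, "roll": 0},
], grip=0, squeeze=35)

```text
t: 22.68
eef_pos: [0.6163, -0.1779, 0.0025]
tcp_rot: [0.675, 0.738, 0.0, 0.0]
force: [-0.4, 0.1, 2.9]
width: 0.241
finger_force: 34.4
```

Request:
send_rows([
  {"tx": 0, "ty": 0, "tz": -10, "roll": 0},
  {"tx": 0, "ty": 0, "tz": -30, "roll": 0},
  {"tx": 0, "ty": 0, "tz": -40, "roll": 0},
  {"tx": 0, "ty": 0, "tz": -40, "roll": 0},
  {"tx": 0, "ty": 0, "tz": -20, "roll": 0},
  {"tx": 0, "ty": 0, "tz": 0, "roll": 0},
  {"tx": 0, "ty": 0, "tz": 0, "roll": 0},
])

```text
t: 23.55
eef_pos: [0.6153, -0.1775, 0.1411]
tcp_rot: [0.675, 0.738, -0.0, -0.001]
force: [-0.4, 0.3, 0.0]
width: 0.243
finger_force: 34.3
```

```bash
python3 go.py 470.5 258 140 4.3; python3 - <<'E'
from w import *
im,W,d=wrist(); save('wrist6',im); np.savez('w6.npz',im=im,W=W,d=d)
E
```

```text
t 23.55 pos [ 615.3 -177.5  141.1] yaw 5.1 tilt [-0.002  0.001 -1.   ] q6 63.1 F [-0.4  0.3  0. ] w 0.243 ff 34.3
roll 0.8 then tx 445.1 ty -111.7 tz 1.1
```

View pics/wrist6.png

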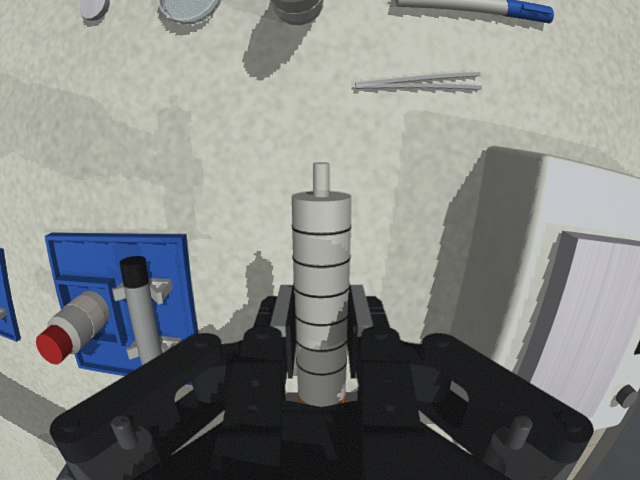

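The syringe is held level, with the barrel end at (321,195) and nozzle at (321,165). I carry it to the yellow tray.

```bash
python3 - <<'E'
import numpy as np
from scipy.spatial.transform import Rotation as R
f=np.load('w6.npz'); W=f['W'];d=f['d']; v,u=np.mgrid[:480,:640]
m=(d>0)&(v<300)&(v>140)&(u>270)&(u<370)&(W[...,2]>130); q=W[m]
a=np.radians(5.1); r=q[:,:2]-[615.3,-177.5]; s=r@[-np.sin(a),np.cos(a)]; t=r@[np.cos(a),np.sin(a)]
print('nozzle end',np.percentile(s,99.8).round(1),'barrel end',np.percentile(s[abs(t)>6],99.5).round(1),'z top at s20-30,40-48',q[(s>20)&(s<30)][:,2].max().round(1),q[(s>38)&(s<46)][:,2].max().round(1))
E
```

```text
nozzle end 59.7 barrel end 47.8 z top at s20-30,40-48 162.8 162.6
```

Request:
send_rows([
  {"tx": 20, "ty": -5, "tz": 0, "roll": 0.8},
  {"tx": 40, "ty": -10, "tz": 0, "roll": 0},
  {"tx": 45, "ty": -11, "tz": 0, "roll": 0},
  {"tx": 45, "ty": -11, "tz": 0, "roll": 0},
  {"tx": 45, "ty": -11, "tz": 0, "roll": 0},
  {"tx": 45, "ty": -11, "tz": 0, "roll": 0},
  {"tx": 45, "ty": -12, "tz": 0, "roll": 0},
  {"tx": 45, "ty": -12, "tz": 0, "roll": 0},
  {"tx": 45, "ty": -12, "tz": 0, "roll": 0},
  {"tx": 35, "ty": -9, "tz": 0, "roll": 0},
])

```text
t: 24.85
eef_pos: [0.4794, 0.2244, 0.1408]
tcp_rot: [0.68, 0.733, -0.001, -0.001]
force: [0.9, -1.3, -0.6]
width: 0.242
finger_force: 34.3
```

Request:
send_rows([
  {"tx": 15, "ty": -4, "tz": 0, "roll": 0},
  {"tx": 5, "ty": -2, "tz": 0, "roll": 0},
  {"tx": 0, "ty": 0, "tz": 0, "roll": 0},
  {"tx": 0, "ty": 0, "tz": 0, "roll": 0},
])

```text
t: 25.35
eef_pos: [0.4743, 0.2417, 0.1422]
tcp_rot: [0.681, 0.733, -0.0, 0.0]
force: [0.0, -0.1, 0.2]
width: 0.243
finger_force: 34.3
```

```bash
python3 go.py 470.5 258 60 4.3; python3 - <<'E'
from w import *
im,W,d=wrist(); save('wrist7',im); np.savez('w7.npz',im=im,W=W,d=d)
E
python3 wt.py w7.npz yellow 0 640 0 320
```

```text
t 25.35 pos [474.3 241.7 142.2] yaw 4.2 tilt [ 0. -0. -1.] q6 106.0 F [ 0.  -0.1  0.2] w 0.243 ff 34.3
roll -0.1 then tx 16.6 ty -2.6 tz 82.2
tray [437.  254.4] [150.  150.7] yaw 4.16 cradle [471.9 256.9] well [402.1 251.8]
```

View pics/wrist7.png

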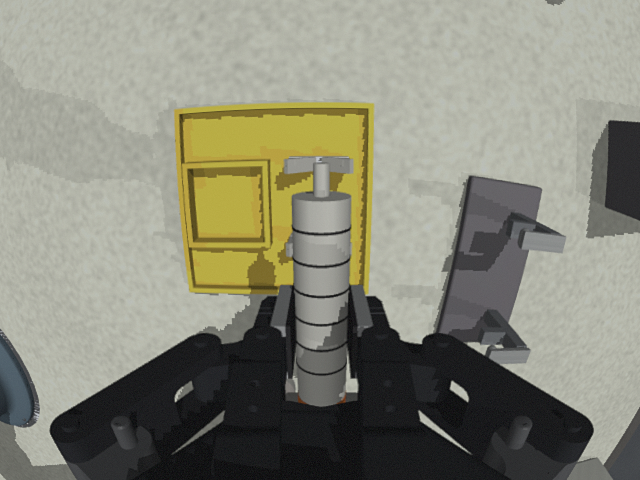

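The syringe is above the yellow tray (178,105)-(372,292), with the far saddle at (320,163) directly ahead of the nozzle.

Request:
send_rows([
  {"tx": 8, "ty": -1.3, "tz": 5, "roll": 0},
  {"tx": 8, "ty": -1, "tz": 20, "roll": 0},
  {"tx": 0, "ty": 0, "tz": 30, "roll": 0},
  {"tx": 0, "ty": 0, "tz": 22, "roll": 0},
  {"tx": 0, "ty": 0, "tz": 5, "roll": 0},
  {"tx": 0, "ty": 0, "tz": 0, "roll": 0},
])

```text
t: 26.15
eef_pos: [0.4704, 0.2585, 0.0604]
tcp_rot: [0.68, 0.733, -0.0, -0.0]
force: [0.2, 0.3, 0.4]
width: 0.24
finger_force: 34.3
```

```bash
python3 go.py 470.8 257.4 19.5 4.3
```

```text
t 26.15 pos [470.4 258.5  60.4] yaw 4.3 tilt [-0.  0. -1.] q6 107.7 F [0.2 0.3 0.4] w 0.24 ff 34.3
roll -0.0 then tx -1.2 ty 0.4 tz 40.9
```

Request:
send_rows([
  {"tx": -1, "ty": 0.4, "tz": 15, "roll": 0},
  {"tx": 0, "ty": 0, "tz": 12, "roll": 0},
  {"tx": 0, "ty": 0, "tz": 7, "roll": 0},
  {"tx": 0, "ty": 0, "tz": 4, "roll": 0},
  {"tx": 0, "ty": 0, "tz": 2, "roll": 0},
  {"tx": 0, "ty": 0, "tz": 0, "roll": 0},
])

```text
t: 26.9
eef_pos: [0.471, 0.2576, 0.0204]
tcp_rot: [0.68, 0.733, 0.0, 0.0]
force: [-0.0, 0.9, -0.0]
width: 0.241
finger_force: 34.3
```

```bash
python3 go.py 470.8 257.4 19 4.3
```

```text
t 26.9 pos [471.  257.6  20.4] yaw 4.3 tilt [ 0.  0. -1.] q6 107.6 F [-0.   0.9 -0. ] w 0.241 ff 34.3
roll -0.0 then tx -0.1 ty -0.2 tz 1.4
```

Request:
send_rows([
  {"tx": 0, "ty": 0, "tz": 0.7, "roll": 0},
  {"tx": 0, "ty": 0, "tz": 0.5, "roll": 0},
  {"tx": 0, "ty": 0, "tz": 0, "roll": 0},
])

```text
t: 27.28
eef_pos: [0.4712, 0.2576, 0.0195]
tcp_rot: [0.68, 0.733, 0.0, 0.0]
force: [1.2, 0.8, 2.0]
width: 0.24
finger_force: 34.5
```

Request:
send_rows([
  {"tx": 0, "ty": 0, "tz": 0, "roll": 0},
  {"tx": 0, "ty": 0, "tz": 0, "roll": 0},
  {"tx": 0, "ty": 0, "tz": 0, "roll": 0},
  {"tx": 0, "ty": 0, "tz": -10, "roll": 0},
  {"tx": 0, "ty": 0, "tz": -20, "roll": 0},
  {"tx": 0, "ty": 0, "tz": -30, "roll": 0},
  {"tx": 0, "ty": 0, "tz": -40, "roll": 0},
  {"tx": 0, "ty": 0, "tz": -30, "roll": 0},
  {"tx": 0, "ty": 0, "tz": 0, "roll": 0},
], grip=0.48)

```text
t: 28.4
eef_pos: [0.4731, 0.2584, 0.1526]
tcp_rot: [0.68, 0.733, 0.003, 0.001]
force: [-0.2, 0.2, -0.4]
width: 0.48
finger_force: 0.0
```

```bash
python3 go.py 581.5 -8 150 94.3; python3 - <<'E'
from w import *
im,W,d=wrist(); save('wrist8',im); np.savez('w8.npz',im=im,W=W,d=d)
E
```

```text
t 28.4 pos [473.1 258.4 152.6] yaw 4.3 tilt [ 0.006  0.003 -1.   ] q6 107.6 F [-0.2  0.2 -0.4] w 0.48 ff 0.0
roll 90.0 then tx 88.1 ty 273.8 tz 2.6
```

View pics/wrist8.png

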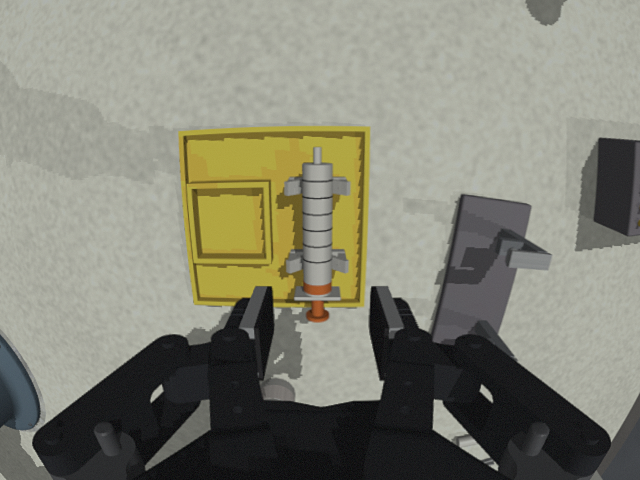

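The syringe lies across both saddles, at (317,186) and (317,260). Last is the green bottle.

Request:
send_rows([
  {"tx": 0, "ty": 0, "tz": 0, "roll": -10},
  {"tx": 0, "ty": 0, "tz": 0, "roll": -10},
  {"tx": 0, "ty": 0, "tz": 0, "roll": -10},
  {"tx": 0, "ty": 0, "tz": 0, "roll": -10},
  {"tx": 0, "ty": 0, "tz": 0, "roll": -10},
  {"tx": 0, "ty": 0, "tz": 0, "roll": -10},
  {"tx": 0, "ty": 0, "tz": 0, "roll": -10},
  {"tx": 0, "ty": 0, "tz": 0, "roll": -10},
  {"tx": 0, "ty": 0, "tz": 0, "roll": -10},
], grip=0.75, squeeze=30)

```text
t: 29.58
eef_pos: [0.4697, 0.257, 0.1476]
tcp_rot: [-0.04, 0.999, -0.0, -0.001]
force: [0.1, -0.6, 0.0]
width: 0.75
finger_force: 0.0
```

Request:
send_rows([
  {"tx": -10, "ty": -30, "tz": 0, "roll": 0},
  {"tx": -13, "ty": -40, "tz": 0, "roll": 0},
  {"tx": -13, "ty": -40, "tz": 0, "roll": 0},
  {"tx": -13, "ty": -40, "tz": 0, "roll": 0},
  {"tx": -13, "ty": -40, "tz": 0, "roll": 0},
  {"tx": -13, "ty": -40, "tz": 0, "roll": 0},
  {"tx": -10, "ty": -30, "tz": 0, "roll": 0},
  {"tx": -3, "ty": -14, "tz": 0, "roll": 0},
  {"tx": 0, "ty": 0, "tz": 0, "roll": 0},
  {"tx": 0, "ty": 0, "tz": 0, "roll": 0},
])

```text
t: 30.82
eef_pos: [0.5783, -0.008, 0.1487]
tcp_rot: [-0.038, 0.999, 0.0, -0.001]
force: [0.3, 0.4, -0.4]
width: 0.745
finger_force: 0.0
```

```bash
python3 go.py 581.5 -8 21 94.3; python3 cap.py 50 80
```

```text
t 30.82 pos [578.3  -8.  148.7] yaw 94.4 tilt [-0.001  0.001 -1.   ] q6 -11.5 F [ 0.3  0.4 -0.4] w 0.745 ff 0.0
roll 0.1 then tx -3.2 ty -0.2 tz 127.7
cap n 1717 px [322. 256.] ((582.4944458007812, -8.032033920288086), 14.659442901611328) z 80.2
```

Request:
send_rows([
  {"tx": -3.5, "ty": 0, "tz": 20, "roll": 0},
  {"tx": 0, "ty": 0, "tz": 30, "roll": 0},
  {"tx": 0, "ty": 0, "tz": 35, "roll": 0},
  {"tx": 0, "ty": 0, "tz": 25, "roll": 0},
  {"tx": 0, "ty": 0, "tz": 15, "roll": 0},
  {"tx": 0, "ty": 0, "tz": 3, "roll": 0},
  {"tx": 0, "ty": 0, "tz": 0, "roll": 0},
])

```text
t: 31.75
eef_pos: [0.5832, -0.0087, 0.0218]
tcp_rot: [-0.038, 0.999, -0.0, 0.001]
force: [-0.4, -0.6, 0.2]
width: 0.745
finger_force: 0.0
```

Request:
send_rows([
  {"tx": 0, "ty": 0, "tz": 0, "roll": 0},
  {"tx": 0, "ty": 0, "tz": 0, "roll": 0},
  {"tx": 0, "ty": 0, "tz": 0, "roll": 0},
  {"tx": 0, "ty": 0, "tz": 0, "roll": 0},
  {"tx": 0, "ty": 0, "tz": 0, "roll": 0},
], grip=0, squeeze=30)

```text
t: 32.38
eef_pos: [0.5837, -0.009, 0.0223]
tcp_rot: [-0.037, 0.999, -0.0, 0.001]
force: [-1.1, 1.0, 6.0]
width: 0.439
finger_force: 30.3
```

Request:
send_rows([
  {"tx": 0, "ty": 0, "tz": -20, "roll": 0},
  {"tx": 0, "ty": 0, "tz": -40, "roll": 0},
  {"tx": 0, "ty": 0, "tz": -40, "roll": 0},
  {"tx": 0, "ty": 0, "tz": -20, "roll": 0},
  {"tx": 0, "ty": 0, "tz": 0, "roll": 0},
])

```text
t: 33.0
eef_pos: [0.584, -0.0091, 0.1427]
tcp_rot: [-0.037, 0.999, -0.0, 0.002]
force: [-0.2, -0.8, -0.9]
width: 0.438
finger_force: 30.2
```

```bash
python3 go.py 402.3 252.2 140 94.3
```

```text
t 33.0 pos [584.   -9.1 142.7] yaw 94.3 tilt [ 0.004 -0.    -1.   ] q6 -11.4 F [-0.2 -0.8 -0.9] w 0.438 ff 30.2
roll -0.0 then tx 161.6 ty 274.2 tz 2.7
```

Request:
send_rows([
  {"tx": 11, "ty": 20, "tz": 0, "roll": 0},
  {"tx": 20, "ty": 34, "tz": 0, "roll": 0},
  {"tx": 25, "ty": 40, "tz": 0, "roll": 0},
  {"tx": 25, "ty": 40, "tz": 0, "roll": 0},
  {"tx": 25, "ty": 40, "tz": 0, "roll": 0},
  {"tx": 20, "ty": 40, "tz": 0, "roll": 0},
  {"tx": 20, "ty": 35, "tz": 0, "roll": 0},
  {"tx": 15, "ty": 25, "tz": 0, "roll": 0},
  {"tx": 0, "ty": 0, "tz": 0, "roll": 0},
  {"tx": 0, "ty": 0, "tz": 0, "roll": 0},
])

```text
t: 34.25
eef_pos: [0.4004, 0.2519, 0.1401]
tcp_rot: [-0.038, 0.999, -0.0, -0.001]
force: [0.6, 1.4, 0.1]
width: 0.438
finger_force: 30.3
```

```bash
python3 go.py 402.9 252.2 26.3 94.3
```

```text
t 34.25 pos [400.4 251.9 140.1] yaw 94.3 tilt [-0.002 -0.001 -1.   ] q6 20.2 F [0.6 1.4 0.1] w 0.438 ff 30.3
roll 0.0 then tx -2.5 ty 0.1 tz 113.8
```

Request:
send_rows([
  {"tx": -2, "ty": 0, "tz": 15, "roll": 0},
  {"tx": 0, "ty": 0, "tz": 25, "roll": 0},
  {"tx": 0, "ty": 0, "tz": 30, "roll": 0},
  {"tx": 0, "ty": 0, "tz": 20, "roll": 0},
  {"tx": 0, "ty": 0, "tz": 10, "roll": 0},
  {"tx": 0, "ty": 0, "tz": 7, "roll": 0},
  {"tx": 0, "ty": 0, "tz": 4, "roll": 0},
  {"tx": 0, "ty": 0, "tz": 0, "roll": 0},
  {"tx": 0, "ty": 0, "tz": 0, "roll": 0},
])

```text
t: 35.38
eef_pos: [0.404, 0.2527, 0.0306]
tcp_rot: [-0.037, 0.999, 0.0, 0.001]
force: [-0.4, -0.4, -0.8]
width: 0.43
finger_force: 30.3
```

```bash
python3 go.py 402.9 252.2 26.3 94.3
```

```text
t 35.38 pos [404.  252.7  30.6] yaw 94.3 tilt [ 0.001  0.001 -1.   ] q6 20.1 F [-0.4 -0.4 -0.8] w 0.43 ff 30.3
roll -0.0 then tx 1.2 ty -0.4 tz 4.3
```

Request:
send_rows([
  {"tx": 1, "ty": 0, "tz": 2, "roll": 0},
  {"tx": 0, "ty": 0, "tz": 1.5, "roll": 0},
  {"tx": 0, "ty": 0, "tz": 0.7, "roll": 0},
  {"tx": 0, "ty": 0, "tz": 0, "roll": 0},
])

```text
t: 35.88
eef_pos: [0.4025, 0.2524, 0.0263]
tcp_rot: [-0.037, 0.999, 0.0, 0.0]
force: [-1.3, -0.8, 5.5]
width: 0.438
finger_force: 30.7
```

Request:
send_rows([
  {"tx": 0, "ty": 0, "tz": 0, "roll": 0},
  {"tx": 0, "ty": 0, "tz": 0, "roll": 0},
  {"tx": 0, "ty": 0, "tz": 0, "roll": 0},
  {"tx": 0, "ty": 0, "tz": 0, "roll": 0},
  {"tx": 0, "ty": 0, "tz": -10, "roll": 0},
  {"tx": 0, "ty": 0, "tz": -30, "roll": 0},
  {"tx": 0, "ty": 0, "tz": -40, "roll": 0},
  {"tx": 0, "ty": 0, "tz": -40, "roll": 0},
  {"tx": 0, "ty": 0, "tz": -30, "roll": 0},
  {"tx": 0, "ty": 0, "tz": 0, "roll": 0},
], grip=0.7)

```text
t: 37.12
eef_pos: [0.4046, 0.2533, 0.1791]
tcp_rot: [-0.037, 0.999, 0.001, 0.003]
force: [-0.0, -0.1, 0.5]
width: 0.702
finger_force: 0.0
```

Request:
send_rows([
  {"tx": 20, "ty": 20, "tz": -30, "roll": 0},
  {"tx": 30, "ty": 40, "tz": -30, "roll": 0},
  {"tx": 30, "ty": 40, "tz": 0, "roll": 0},
  {"tx": 30, "ty": 40, "tz": 0, "roll": 0},
  {"tx": 20, "ty": 40, "tz": 0, "roll": 0},
  {"tx": 0, "ty": 30, "tz": 0, "roll": 0},
  {"tx": 0, "ty": 0, "tz": 0, "roll": 0},
  {"tx": 0, "ty": 0, "tz": 0, "roll": 0},
])

```text
t: 38.12
eef_pos: [0.2569, 0.4511, 0.2351]
tcp_rot: [-0.037, 0.999, -0.001, -0.001]
force: [0.0, -0.2, -0.4]
width: 0.699
finger_force: 0.0
```

```bash
python3 - <<'E'
from h import *
for n in('top','side'):
    im,d,c=grab(n); save(n+'9',im)
import m; m.run()
print(ctrl.state()['t'])
E
```

```text
top bench z -0.00106173594477595
blue px [447. 245.] n 2803 rect [ 434.3 -279.4] [150.  154.9] 4.6 z med/max [ 3.7 17.8]
blue px [455. 341.] n 1413 rect [ 235.3 -289.8] [116.2  70.7] 89.5 z med/max [ 2.4 12.4]
yellow px [194. 243.] n 3588 rect [435.1 255.6] [150.3 151.2] 4.3 z med/max [ 3.5 17.7]
red px [458. 256.] n 199 rect [ 398.5 -280.1] [27.  28.7] 2.1 z med/max [82.5 85.8]
green px [184. 252.] n 191 rect [400.1 250.6] [26.9 27.6] 88.2 z med/max [82.2 85.2]
tops px [231. 145.] n 117 rect [618.3 169.3] [12.9 36.7] 89.6 z med/max [77.  80.5]
tops px [275. 233.] n 188 rect [441.2  75.1] [28.8 27.6] 46.1 z med/max [78.4 81.7]
syr px [418.  99.] n 1050 rect [ 740.  -216.6] [239.9  33.7] 82.4 z med/max [28.8 49.2]
syr px [490. 150.] n 522 rect [ 635.1 -371.6] [114.9  27.4] 34.3 z med/max [18.4 23.5]
syr px [448. 208.] n 173 rect [ 502.  -272.3] [ 14.2 150.4] 4.4 z med/max [10.7 13.6]
col px [174.  68.] n 724 rect [800.2 300. ] [122.9  40.6] 0.5 z med/max [54.3 61.6]
col px [187. 144.] n 142 rect [620.5 259.2] [13.9 36.5] 89.4 z med/max [76.3 80.6]
col px [231. 145.] n 133 rect [618.3 
[... 500 characters left out ...]
ax [82.3 86. ]
tops px [400. 176.] n 73 rect [620.  170.2] [15.  35.7] 87.5 z med/max [77.  81.4]
tops px [331. 205.] n 122 rect [442.7  74.6] [28.4 30.6] 22.4 z med/max [79.  82.4]
syr px [491. 341.] n 1198 rect [ 743.9 -226.8] [ 57.  246.5] 13.3 z med/max [28.7 49.1]
syr px [372. 361.] n 208 rect [ 508.6 -272.8] [150.8  16. ] 89.8 z med/max [11.6 14.9]
syr px [446. 402.] n 633 rect [ 636.9 -371.8] [116.2  27. ] 34.6 z med/max [20.3 24.6]
col px [457. 147.] n 377 rect [804.  303.6] [122.7  42.5] 5.6 z med/max [55.5 62.3]
col px [397. 154.] n 103 rect [622.7 260.4] [19.3 36.6] 88.4 z med/max [76.5 80.9]
col px [401. 178.] n 102 rect [620.1 170.7] [16.5 35.8] 86.1 z med/max [76.2 81.1]
38.225
```

View pics/top9.png

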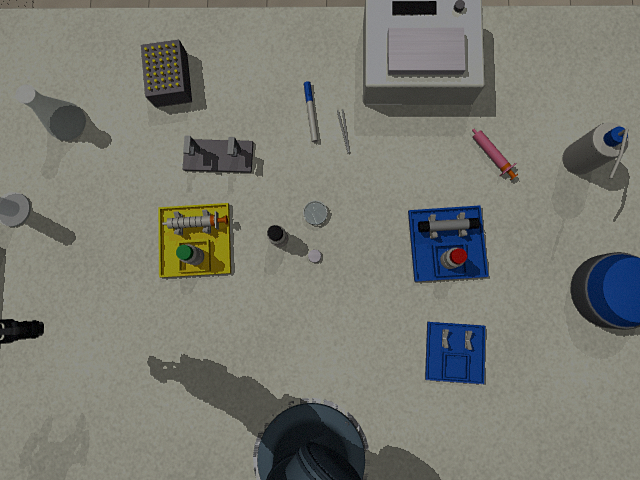

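View pics/side9.png

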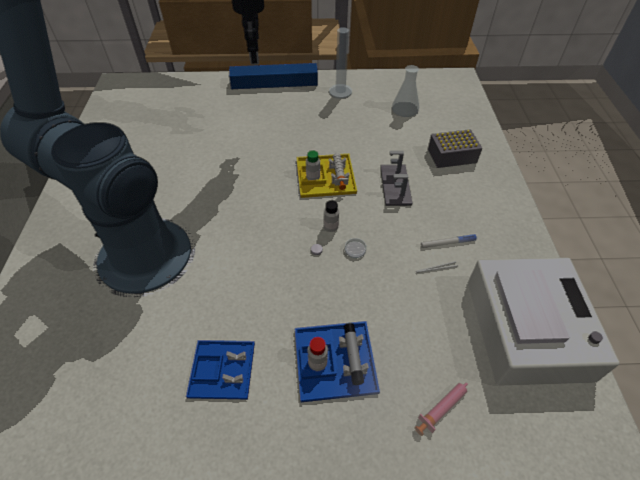

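Both kits are complete. In the top view the column is at (449,226) and red cap at (458,256) in the blue tray, and the syringe at (195,222) and green cap at (184,252) in the yellow tray. Both caps sit 4 mm higher than on the bench, so the bottles are on the well floors. The black bottle has not moved, and the arm is clear.

```bash
python3 -c "
from station import ctrl; print(ctrl.sign_off())"
```

```text
the job is handed in; nothing more can be done
None
```

Both kits are made up and the job is handed in at about 38 s: the column and red-capped bottle are in the blue tray, the syringe and green-capped bottle are in the yellow tray, and the black-capped bottle was left where it stood.

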